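Stack the spacer plates and hold the case lid open

ROBOT

A 6-joint arm with a two-finger parallel gripper is mounted at the origin on a cart in front of the work surface, level with it; the furniture and walls round the work are solid. World frame = base frame: x ahead of the robot, y to its left, z up, the work surface at z = 0. Lengths are in m, angles in degrees, forces in N, time in s.
With the tool pointing down it reaches from about 0.3 to 0.95 m from the base axis. Payload 3.1 kg.
Tool frame: the origin (TCP) lies midway between the tips of the shut fingers; the grasp point (between the pads) lies 19 mm behind it; z points along the fingers, y is the line along which they close (so a half turn about z gives the same grasp; the last joint's range is limited). The gripper opens to 85 mm and grips with 20 to 120 N. Pads are 22 mm wide; open, the fingers measure 114 mm over their backs; the gripper's body (76 mm by 85 mm) begins 54 mm behind the grasp point. The pads swing forward as they close: fully open they stand 13 mm farther back than shut.
Start: joints at [71.637, 17.653, 93.61, -0, 68.738, -3.994], TCP at [0.155, 0.605, 0.231] pointing down, gripper open.
Joint ranges: [-175.34, 175.34], [-45.06, 112.39], [2.9, 150.54], [-68.45, 248.45], [3.09, 151.38], [-168.51, 168.51]. Speed limits (degrees/s): [159.86, 159.86, 180, 180, 180, 180].

INTERFACE

Orientations are given as [roll, pitch, yaw] about the fixed x, y, z axes, in that order (R = Rz(yaw) Ry(pitch) Rx(roll)).
In Python, from cell import robot gives the robot as it stands. The module is installed in compiled form; this text tells all that it offers.
- The arm moves only by the tool apply_moves, never from a script. Its argument "steps" is a list of rows, each an object with "translation": the shift along the tool's x, y, z in m, a list of three; "angular": the turn, a rotation vector about the tool's x, y, z in rad, a list of three; "grip": the finger opening in m, from 0 to 0.0854. A call has 1 to 5 rows; each row is the pose to reach, as a shift and turn from the pose commanded when the call began, along the tool's axes at that moment; what a row does not reach only later rows make up. A row lasts 1/10 s, in which the tool goes at most 50 mm and 8.59 degrees, less where a joint would pass 70% of its speed; a pose out of reach is approached as far as the arm can. A call with a gripper value outside its range is refused whole. The fingers move at their own pace and stop on an object; "squeeze" is the grip in N (left out, the last holds). Time passes only in rows, so rows that repeat a pose let the fingers close. It gives the time, the measured TCP pose, the force, the opening and the grip force at its end, in the units of the state.
- robot.sense(): the state, without advancing time (a new reading comes with each control period).
- robot.camera(name): name is "side" or "top" or "wrist"; returns (picture, depth): 480x640x3 uint8, blue, green, red; 480x640 float32, m along the optical axis (not along the pixel's ray), 0 where there is no reading.
- robot.camera_params(name): a dict with "intrinsics" (3x3 intrinsics, pixels), "distortion" ([k1, k2, p1, p2, k3] as OpenCV has them; the pictures are not rectified), "cam_to_world" (4x4, takes a point from camera to world coordinates). Camera axes: x right, y up, looking along -z (the intrinsics and any distortion apply to the point x, -y, -z); pixel columns grow to the right and rows downward; lengths in m; the calibration is good to about 2 mm. A picture is of the moment at which its call begins: read the wrist's pose just before it. camera_params takes no time and is no camera call; for the wrist camera it gives the pose at the moment of the call.
- robot.hand_in(): hands the job in; it is judged then, once.
The state is a dict: "time": time; "joint_positions": joint angles; "joint_velocities": joint speeds; "joint_torque": joint torques, N m; "tool_pos": TCP position; "eef_rot": TCP orientation; "ft_force": force on the tool from outside, world axes, zero at the start; "torque": the same for the moment, N m; "finger_gap": finger opening in m; "gripper_force": force on a finger pad.
Only numpy, scipy, OpenCV 4.12 (cv2) and the standard library are available. Lean on these libraries where they do the work, as an engineer would, in place of code of your own. Each camera call takes 0.05 s, during which the arm holds its last target. There are 200 camera calls.

TASK

The three spacer plates belong in the red case: stack the aluminium and the brass plate, in either order, squarely on the dark steel plate on the cork mat, edges flush, and let go of the pile. Then raise the lid of the red case, which has a bar handle in front, to 60 degrees from shut and keep holding it still there, so that I can lay the pile in; finish while holding it, as the lid falls shut when let go. Leave the other things on the bench where they are.

Things in the scene. Friction and masses are not known exactly. Their poses are not given: they have to be found in the camera images.
- base_mid (a point): The dark steel spacer plate lying in the middle of the brown cork mat, foot of the pile. Spacer plate, 90 mm (its x) x 56 mm (its y) x 12 mm high (z), a small hole near each end of the long axis, 0.15 to 0.31 kg; the point is the plate's centre, half-way up, 9 mm above the bench.
- plate_a_mid (a point): The silvery aluminium plate, loose on the bench. Spacer plate, 90 mm (its x) x 56 mm (its y) x 12 mm high (z), a small hole near each end of the long axis, 0.15 to 0.31 kg; the point is the plate's centre, half-way up.
- plate_b_mid (a point): The yellow brass plate, loose on the bench. Spacer plate, 90 mm (its x) x 56 mm (its y) x 12 mm high (z), a small hole near each end of the long axis, 0.15 to 0.31 kg; the point is the plate's centre, half-way up.
- plate_a: The same aluminium plate; origin at the centre of its underside.
- plate_b: The same brass plate; origin at the centre of its underside.
- mat: Brown cork mat, 130 x 100 x 3 mm, fixed to the bench; origin at the centre of its underside, axes as the base plate's.
- case: Red sheet-steel case, 160 (x) x 200 (y) x 90 mm high, fixed to the bench; origin at the centre of its underside, its -x side is the front, with the handle. The lid, 166 x 206 mm with a 13 mm skirt, carries a straight bar handle in front.
- hinge (a point): Middle of the lid's hinge line at the back of the case, 82 mm behind the case's centre and 90 mm above the bench; fixed, axes as the case's. The hinge line runs along y.
- handle (a point): Middle of the lid's black round bar handle: 12 mm thick, about 84 mm straight, parallel to the hinge, 206 mm from it, 34 mm clear in front of the lid's front edge; 86 mm above the bench while shut. Free room above and on both sides of the bar; it may turn between the fingers as the lid swings. The point moves and turns with the lid.
- case_lid (a joint): Opening angle of the lid in rad: 0 shut (level), growing as the front edge goes up and back; stops at 1.35. The lid weighs 0.45 kg, nothing but its weight acts on it, and it falls shut from every angle.
- tape_measure: Bystander: yellow tape measure, about 58x74x35 mm; leave alone. Origin at its underside.
- nut: Bystander: steel hex nut, about 33 mm across, 16 mm high; leave alone. Origin at its underside.

How it is judged (in metres and radians):
On the way, in this order (a step that is already met when the one before it is completed fails the run):
1. both loose plates lie squarely on the base plate, let go and at rest (horizontal distance between each of plate_a_mid, plate_b_mid and base_mid below 0.006 m and angle between the x axis of each of plate_a_mid, plate_b_mid and the x axis of base_mid, either way round below 0.12 rad and angle between each of plate_a_mid, plate_b_mid's own z axis and vertical below 0.06 rad and ((height (world z) of plate_a_mid between 0.018 and 0.024 m and height (world z) of plate_b_mid between 0.03 and 0.036 m) or (height (world z) of plate_b_mid between 0.018 and 0.024 m and height (world z) of plate_a_mid between 0.03 and 0.036 m)) and height (world z) of base_mid below 0.012 m and horizontal distance between base_mid and mat below 0.03 m and contact force between the fingers and plate_a below 0.1 N and contact force between the fingers and plate_b below 0.1 N and linear speed of each of plate_a, plate_b below 0.03 m/s), for 0.3 s.
2. the lid is held at 60 degrees (value of joint case_lid between 0.927 and 1.167 rad and contact force between the fingers and case above 0.3 N and velocity of joint case_lid between -0.1 and 0.1 rad/s), for 0.3 s.
At the end, for the whole second after the job is handed in: Both plates lie flat on the dark plate on the mat, one above the other in either order, each within 6 mm and 0.12 rad (7 degrees) of the dark plate, not touched; the lid stands at 60 degrees within 7 degrees (0.93 to 1.17 rad), still, held up by the fingers (all of step 2 and horizontal distance between each of plate_a_mid, plate_b_mid and base_mid below 0.006 m and angle between the x axis of each of plate_a_mid, plate_b_mid and the x axis of base_mid, either way round below 0.12 rad and angle between each of plate_a_mid, plate_b_mid's own z axis and vertical below 0.06 rad and ((height (world z) of plate_a_mid between 0.018 and 0.024 m and height (world z) of plate_b_mid between 0.03 and 0.036 m) or (height (world z) of plate_b_mid between 0.018 and 0.024 m and height (world z) of plate_a_mid between 0.03 and 0.036 m)) and height (world z) of base_mid below 0.012 m and horizontal distance between base_mid and mat below 0.03 m and contact force between the fingers and plate_a below 0.1 N and contact force between the fingers and plate_b below 0.1 N); the arm keeps its last pose, push and grip.
It fails at once if the tape measure is moved more than 30 mm (distance of tape_measure from where it was at the start of the episode above 0.03 m).
It fails at once if the nut is moved more than 30 mm (distance of nut from where it was at the start of the episode above 0.03 m).
It also fails if it takes over 72 s, if anything falls off the work surface, if the arm or the gripper's body presses on something with over 40 N, if the wrist force passes 120 N, or if a joint passes its speed limit or range.

## Working session

There is one attempt and no reset: what is moved stays moved. The work goes in short steps, Python scripts to look and compute and a tool call to move; the robot and the scene stay as the last step left them, time stands still between calls to the robot, and variables do not carry over. Pictures are saved under pics/ and viewed, at most 10 in all, crops included, and the job is handed in when it is done.

Besides the shell and the picture viewer there is one more tool, called after ">>>" as name([rows], argument=value, ...), one row to a line, values as JSON. apply_moves: Moves the arm, as the interface text tells. Its arguments: {"type":"object","properties":{"steps":{"type":"array"},"squeeze":{"type":"number"}},"required":["steps"]}

```bash
mkdir -p pics; python3 - <<'E'
from cell import robot
import cv2,numpy as np
s=robot.sense();print({k:np.round(v,3).tolist() for k,v in s.items()})
for n in("top","side"):
    p,d=robot.camera(n);cv2.imwrite(f"pics/{n}.png",p);np.save(f"pics/{n}.npy",d)
    c=robot.camera_params(n);print(n,{k:np.round(v,4).tolist() for k,v in c.items()})
E
```

```text
{'time': 0.0, 'joint_positions': [71.64, 17.705, 93.69, -0.001, 68.739, -3.995], 'joint_velocities': [0.042, -0.02, 0.07, -0.02, 0.058, 0.011], 'joint_torque': [0.002, -41.526, -27.667, -0.0, 0.01, -0.0], 'tool_pos': [0.155, 0.605, 0.23], 'eef_rot': [-179.867, -0.009, 165.635], 'ft_force': [0.346, 0.339, 0.643], 'torque': [-0.016, -0.013, -0.005], 'gripper_force': 0.0, 'finger_gap': 0.085}
top {'intrinsics': [[623.5091, 0.0, 317.4618], [0.0, 623.5091, 242.3391], [0.0, 0.0, 1.0]], 'distortion': [-0.0358, 0.0, 0.0, 0.0, 0.0], 'cam_to_world': [[-0.0073, 0.9942, -0.1076, 0.3796], [-0.9999, -0.0082, -0.0085, 0.0123], [-0.0093, 0.1076, 0.9942, 1.4825], [0.0, 0.0, 0.0, 1.0]]}
side {'intrinsics': [[439.7935, 0.0, 314.9716], [0.0, 439.7935, 238.3741], [0.0, 0.0, 1.0]], 'distortion': [-0.0116, 0.0, 0.0, 0.0, 0.0], 'cam_to_world': [[0.9206, 0.1911, -0.3406, 0.2118], [-0.3897, 0.3905, -0.8341, -0.8083], [-0.0263, 0.9006, 0.4339, 0.4962], [0.0, 0.0, 0.0, 1.0]]}
```

View pics/top.png

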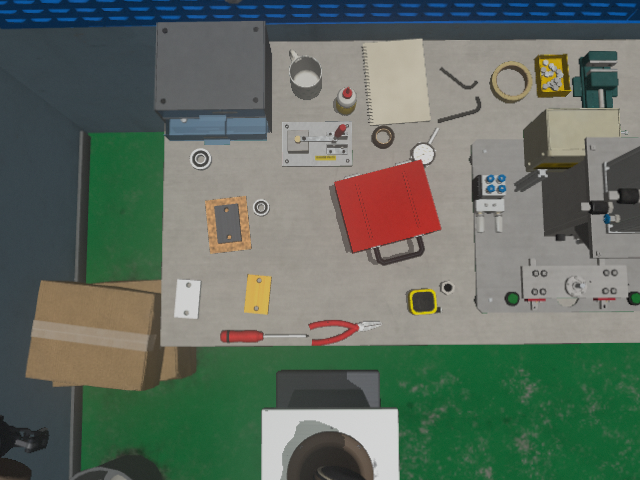

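View pics/side.png

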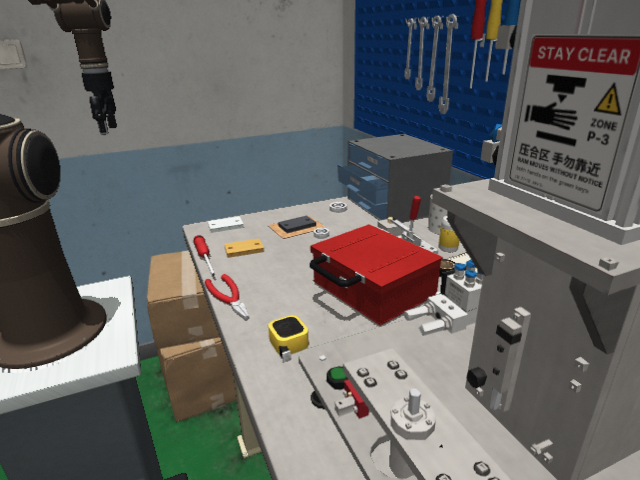

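The top view shows the dark plate on its mat at about (228,223), aluminium at (187,299), brass at (258,295), the case at (387,206) with its handle at (400,250), and the tape and nut at (423,301) and (447,287). The side view shows the lid shut and the handle in front.

```bash
cat >h.py <<'E'
import cv2,numpy as np
from scipy.spatial.transform import Rotation as R
def topl(px,c,z):
    """pixels -> world points on plane height z"""
    K=np.array(c["intrinsics"]);T=np.array(c["cam_to_world"])
    u=cv2.undistortPoints(np.float64(px).reshape(-1,1,2),K,np.array(c["distortion"])).reshape(-1,2)
    r=np.c_[u[:,0],-u[:,1],-np.ones(len(u))]@T[:3,:3].T
    return T[:3,3]+r*((z-T[2,3])/r[:,2])[:,None]
def rect(mask,c,z,near=None):
    """min-area rectangle of blobs on plane z: centre, sides, long axis yaw deg"""
    cs,_=cv2.findContours(mask.astype(np.uint8),cv2.RETR_EXTERNAL,cv2.CHAIN_APPROX_NONE)
    out=[]
    for q in cs:
        if cv2.contourArea(q)<60: continue
        w=topl(q.reshape(-1,2),c,z)[:,:2]
        b=cv2.boxPoints(cv2.minAreaRect(np.float32(w*1000)))/1000
        e=[b[1]-b[0],b[2]-b[1]];l=[np.hypot(*x) for x in e];k=int(np.argmax(l))
        out.append((np.round(b.mean(0),4).tolist(),np.round(sorted(l),4).tolist(),round(float(np.degrees(np.arctan2(e[k][1],e[k][0]))%180),1)))
    return out
def togo(s,pos,yaw):
    """shift in tool axes and turn, from the sensed pose to TCP pos, tool down with yaw"""
    A=R.from_euler('xyz',s["eef_rot"],degrees=True);B=R.from_euler('xyz',[180,0,yaw],degrees=True)
    return np.round(A.inv().apply(np.array(pos)-s["tool_pos"]),4).tolist(),np.round((A.inv()*B).as_rotvec(),4).tolist()
E
python3 - <<'E'
from h import *
from cell import robot
p=cv2.imread("pics/top.png");c=robot.camera_params("top")
h=cv2.cvtColor(p,cv2.COLOR_BGR2HSV);H,S,V=cv2.split(h)
def win(m,x0,x1,y0,y1):
    o=np.zeros_like(m);o[y0:y1,x0:x1]=m[y0:y1,x0:x1];return o
print("vals",p[299,187],p[290,258],p[220,228],p[206,208],p[299,210],p[200,380])
print("al",rect(win((V>205)&(S<40),165,215,270,325),c,.012))
print("br",rect(win((S>110)&(H>18)&(H<30),235,280,265,325),c,.012))
print("base",rect(win((V<110)&(S<90),212,245,200,247),c,.015))
print("mat",rect(win(S>60,195,256,190,260),c,.003))
print("lid",rect(win((S>150)&((H<8)|(H>172))&(V>120),325,450,155,260),c,.095))
print("handle",rect(win(V<70,368,430,230,268),c,.086))
E
```

```text
vals [204 205 205] [ 83 170 207] [ 99 100  99] [107 154 200] [144 151 156] [ 45  50 167]
al [([0.41440001130104065, 0.33230000734329224], [0.050700001418590546, 0.07410000264644623], 174.9)]
br [([0.4180999994277954, 0.16750000417232513], [0.05620000138878822, 0.08910000324249268], 174.5)]
base [([0.5860999822616577, 0.23829999566078186], [0.05719999969005585, 0.09059999883174896], 6.3)]
mat [([0.5853999853134155, 0.2401999980211258], [0.10029999911785126, 0.13009999692440033], 6.2)]
lid [([0.6128000020980835, -0.1331000030040741], [0.164900004863739, 0.20419999957084656], 104.2)]
handle [([0.5101000070571899, -0.15960000455379486], [0.04170000180602074, 0.10980000346899033], 103.9)]
```

```bash
python3 - <<'E'
from h import *
from cell import robot
s=robot.sense();print(togo(s,[.414,.332,.18],175));print(robot.camera_params("wrist"))
E
```

```text
([-0.3187, -0.1998, 0.0505], [-0.0021, -0.0003, -0.1636])
{'intrinsics': array([[392.50599841,   0.        , 310.29490768],
       [  0.        , 392.50599841, 235.92311264],
       [  0.        ,   0.        ,   1.        ]]), 'distortion': array([-0.00407764,  0.        ,  0.        ,  0.        ,  0.        ]), 'cam_to_world': array([[ 0.24829809, -0.93107301, -0.26730341,  0.08593043],
       [ 0.9686784 ,  0.23774625,  0.07168591,  0.62231325],
       [-0.00319444, -0.27673051,  0.96094226,  0.37381042],
       [ 0.        ,  0.        ,  0.        ,  1.        ]])}
```

>>> apply_moves([
  {"translation": [-0.32,-0.2,0.05],"angular": [0,0,-0.164],"grip": 0.085},
  {"translation": [-0.32,-0.2,0.05],"angular": [0,0,-0.164],"grip": 0.085},
  {"translation": [-0.32,-0.2,0.05],"angular": [0,0,-0.164],"grip": 0.085},
  {"translation": [-0.32,-0.2,0.05],"angular": [0,0,-0.164],"grip": 0.085},
  {"translation": [-0.32,-0.2,0.05],"angular": [0,0,-0.164],"grip": 0.085},
])

```text
time: 0.6
tool_pos: [0.3264, 0.4248, 0.1979]
eef_rot: [-180.0, -0.0, 175.1]
ft_force: [0.7, -0.2, -0.6]
finger_gap: 0.0853
gripper_force: 0.0
```

```bash
python3 - <<'E'
from h import *
from cell import robot
s=robot.sense();print(s["time"],s["tool_pos"],s["eef_rot"]);print(togo(s,[.414,.332,.18],175))
E
```

```text
0.6 [0.32636383 0.42477848 0.1978757 ] [-1.79972186e+02 -1.46603189e-02  1.75062193e+02]
([-0.0953, -0.0849, 0.0179], [-0.0005, -0.0003, 0.0011])
```

>>> apply_moves([
  {"translation": [-0.048,-0.042,0.009],"angular": [0,0,0],"grip": 0.085},
  {"translation": [-0.095,-0.085,0.018],"angular": [0,0,0],"grip": 0.085},
  {"translation": [-0.095,-0.085,0.018],"angular": [0,0,0],"grip": 0.085},
  {"translation": [-0.095,-0.085,0.018],"angular": [0,0,0],"grip": 0.085},
])

```text
time: 1.0
tool_pos: [0.4146, 0.3304, 0.1794]
eef_rot: [-179.9, -0.0, 174.7]
ft_force: [-0.6, 0.5, 0.3]
finger_gap: 0.0853
gripper_force: 0.0
```

```bash
python3 - <<'E'
from h import *
from cell import robot
s=robot.sense();print(s["tool_pos"],s["eef_rot"])
c=robot.camera_params("wrist");p,d=robot.camera("wrist");cv2.imwrite("pics/w1.png",p)
h=cv2.cvtColor(p,cv2.COLOR_BGR2HSV);H,S,V=cv2.split(h)
print("al",rect((V>190)&(S<40),c,.012))
E
```

```text
[0.41456387 0.33043028 0.17942382] [-1.79878665e+02 -4.48174492e-02  1.74744324e+02]
al [([0.4474000036716461, 0.31189998984336853], [0.007899999618530273, 0.020099999383091927], 84.8), ([0.40070000290870667, 0.34709998965263367], [0.025299999862909317, 0.05079999938607216], 121.4), ([0.3181000053882599, 0.12309999763965607], [0.004100000020116568, 0.046300001442432404], 90.1)]
```

View pics/w1.png

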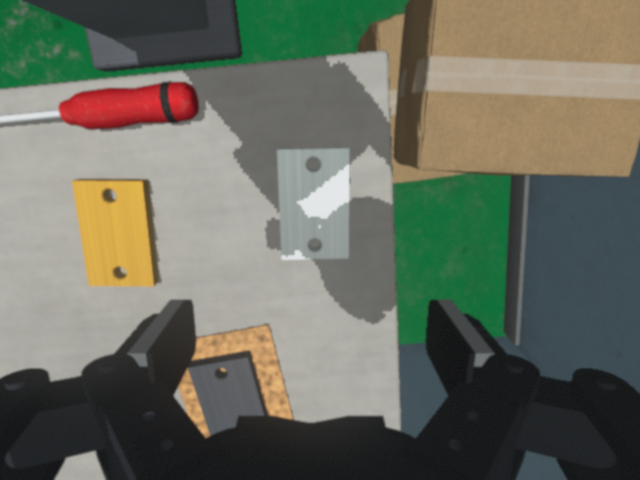

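The wrist view shows the aluminium plate in mixed shadow, about (278–349, 149–260), brass at (115,232) and part of the base at (225,390). Because of the shadows I'll use the depth map for the outline.

```bash
cat >>h.py <<'E'
def hmap(d,c):
    """world x,y,z per pixel from depth"""
    v,u=np.indices(d.shape);px=np.c_[u.ravel(),v.ravel()].astype(float)
    K=np.array(c["intrinsics"]);T=np.array(c["cam_to_world"])
    n=cv2.undistortPoints(px.reshape(-1,1,2),K,np.array(c["distortion"])).reshape(-1,2)
    q=np.c_[n[:,0],-n[:,1],-np.ones(len(n))]*d.reshape(-1,1)
    return (q@T[:3,:3].T+T[:3,3]).reshape(*d.shape,3)
E
python3 - <<'E'
from h import *
from cell import robot
s=robot.sense();c=robot.camera_params("wrist");p,d=robot.camera("wrist")
W=hmap(d,c);z=W[...,2]
print(z[200,290],z[240,340],z[200,250],z[230,110],z[230,200],z[390,215])
m=((z>.006)&(z<.018)&(d>0)).astype(np.uint8);m=cv2.morphologyEx(m,cv2.MORPH_OPEN,np.ones((5,5)))
print(rect(m,c,.012))
h=cv2.cvtColor(p,cv2.COLOR_BGR2HSV);print(rect((h[...,1]>110)&(h[...,0]>18)&(h[...,0]<30),c,.012))
print(topl([[313,164],[315,245],[278,150],[349,148],[349,258],[281,261]],c,.012)[:,:2].round(4).tolist())
E
```

```text
0.012521231052193493 0.011960712086871272 0.0006328535637337152 0.012750777864415197 0.001000808404842457 0.01641603637276423
[([0.5774999856948853, 0.23800000548362732], [0.060100000351667404, 0.08070000261068344], 6.2), ([0.4165000021457672, 0.16779999434947968], [0.05939999967813492, 0.09059999883174896], 174.4), ([0.40700000524520874, 0.3330000042915344], [0.0560000017285347, 0.09059999883174896], 175.9)]
[([0.41670000553131104, 0.16830000281333923], [0.05950000137090683, 0.09059999883174896], 174.2)]
[[0.3732, 0.3371], [0.4396, 0.3329], [0.36, 0.311], [0.3635, 0.366], [0.4536, 0.3603], [0.4511, 0.3031]]
```

```bash
python3 - <<'E'
from h import *
from cell import robot
s=robot.sense();print(togo(s,[.407,.334,-.003],176))
E
```

```text
([0.0056, 0.0004, 0.1831], [-0.0001, -0.0013, -0.019])
```

>>> apply_moves([
  {"translation": [0.0056,0.0,0.05],"angular": [0,0,-0.019],"grip": 0.085},
  {"translation": [0.0056,0.0,0.1],"angular": [0,0,-0.019],"grip": 0.085},
  {"translation": [0.0056,0.0,0.145],"angular": [0,0,-0.019],"grip": 0.085},
  {"translation": [0.0056,0.0,0.17],"angular": [0,0,-0.019],"grip": 0.085},
  {"translation": [0.0056,0.0,0.183],"angular": [0,0,-0.019],"grip": 0.085},
])

```text
time: 1.6
tool_pos: [0.4042, 0.334, -0.0052]
eef_rot: [-179.8, -0.2, 176.2]
ft_force: [0.1, -0.1, 0.3]
finger_gap: 0.0849
gripper_force: 0.0
```

>>> apply_moves([
  {"translation": [0,0,0],"angular": [0,0,0],"grip": 0.085},
  {"translation": [0,0,0],"angular": [0,0,0],"grip": 0.05},
  {"translation": [0,0,0],"angular": [0,0,0],"grip": 0.045},
  {"translation": [0,0,0],"angular": [0,0,0],"grip": 0.045},
  {"translation": [0,0,0],"angular": [0,0,0],"grip": 0.045},
], squeeze=40)

```text
time: 2.1
tool_pos: [0.409, 0.3354, -0.0002]
eef_rot: [179.8, 0.2, 176.1]
ft_force: [-1.4, 0.3, 6.4]
finger_gap: 0.0548
gripper_force: 43.5
```

>>> apply_moves([
  {"translation": [0,0,-0.03],"angular": [0,0,0],"grip": 0.045},
  {"translation": [0,0,-0.08],"angular": [0,0,0],"grip": 0.045},
  {"translation": [0,0,-0.125],"angular": [0,0,0],"grip": 0.045},
  {"translation": [0,0,-0.145],"angular": [0,0,0],"grip": 0.045},
  {"translation": [0,0,-0.145],"angular": [0,0,0],"grip": 0.045},
])

```text
time: 2.6
tool_pos: [0.4104, 0.3362, 0.1473]
eef_rot: [179.6, 0.5, 176.1]
ft_force: [0.3, -0.1, -1.1]
finger_gap: 0.0547
gripper_force: 44.0
```

```bash
python3 - <<'E'
from h import *
from cell import robot
s=robot.sense();print(s["finger_gap"],s["tool_pos"],s["eef_rot"],s["ft_force"]);print(togo(s,[.586,.239,.14],186.3))
E
```

```text
0.05472469811461731 [0.41037843 0.33615026 0.14730251] [179.62771826   0.46290271 176.10248693] [ 0.28404033 -0.06821893 -1.06294627]
([-0.1818, -0.085, 0.0082], [0.0058, 0.0086, -0.178])
```

>>> apply_moves([
  {"translation": [-0.045,-0.021,0],"angular": [0,0,-0.045],"grip": 0.045},
  {"translation": [-0.09,-0.042,0],"angular": [0,0,-0.09],"grip": 0.045},
  {"translation": [-0.135,-0.063,0],"angular": [0,0,-0.135],"grip": 0.045},
  {"translation": [-0.165,-0.077,0],"angular": [0,0,-0.178],"grip": 0.045},
  {"translation": [-0.179,-0.084,0],"angular": [0,0,-0.178],"grip": 0.045},
])

```text
time: 3.1
tool_pos: [0.5817, 0.2358, 0.1404]
eef_rot: [-179.9, -0.1, -173.8]
ft_force: [-0.1, -0.2, -2.2]
finger_gap: 0.0546
gripper_force: 43.9
```

>>> apply_moves([
  {"translation": [0,0,0],"angular": [0,0,0],"grip": 0.045},
  {"translation": [0,0,0],"angular": [0,0,0],"grip": 0.045},
])

```text
time: 3.3
tool_pos: [0.5782, 0.2382, 0.1409]
eef_rot: [180.0, -0.2, -173.7]
ft_force: [-1.1, -0.1, -1.9]
finger_gap: 0.0547
gripper_force: 43.9
```

```bash
python3 - <<'E'
from h import *
from cell import robot
for i in range(3):
    s=robot.sense();c=robot.camera_params("wrist");p,d=robot.camera("wrist");print(s["tool_pos"],s["eef_rot"])
cv2.imwrite("pics/w2.png",p);np.save("pics/w2.npy",d)
h=cv2.cvtColor(p,cv2.COLOR_BGR2HSV);H,S,V=cv2.split(h)
W=hmap(d,c);z=W[...,2]
m=((z>.009)&(z<.022)&(d>0)).astype(np.uint8);m=cv2.morphologyEx(m,cv2.MORPH_OPEN,np.ones((5,5)))
print(rect(m,c,.015))
E
```

```text
[0.5781623  0.23823734 0.14085017] [ 179.998392     -0.23866153 -173.73567018]
[0.57789387 0.238685   0.14115997] [ 179.99954099   -0.21236327 -173.66653555]
[0.57799754 0.23897609 0.14153864] [-1.79999660e+02 -1.64994665e-01 -1.73625136e+02]
[([0.8044999837875366, 0.0989999994635582], [0.024299999698996544, 0.03779999911785126], 179.2), ([0.7261999845504761, 0.31859999895095825], [0.00989999994635582, 0.020600000396370888], 6.4), ([0.7422000169754028, 0.025100000202655792], [0.042500000447034836, 0.048700001090765], 174.0), ([0.6226000189781189, 0.16009999811649323], [0.03959999978542328, 0.04179999977350235], 154.7), ([0.5782999992370605, 0.23880000412464142], [0.014700000174343586, 0.019200000911951065], 96.4), ([0.5464000105857849, 0.23469999432563782], [0.012400000356137753, 0.05609999969601631], 96.4), ([0.4490000009536743, 0.1648000031709671], [0.027799999341368675, 0.05640000104904175], 84.1)]
```

View pics/w2.png

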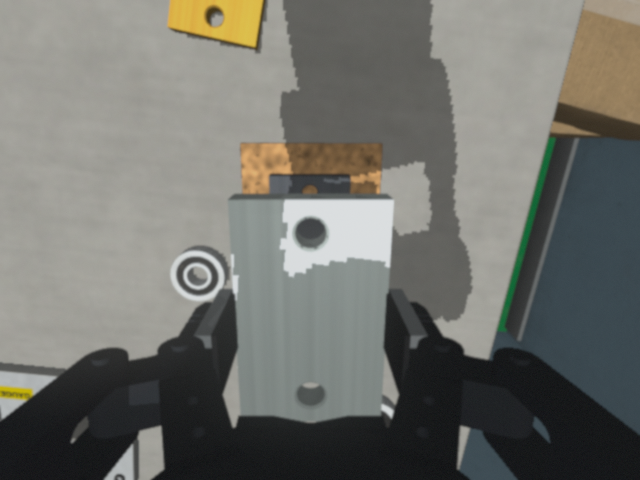

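The held aluminium plate sits square in the fingers (holes at (311,232) and (311,393)). The near edge of the base shows at rows 175–195, columns 270–350.

```bash
python3 - <<'E'
from h import *
from cell import robot
s=robot.sense();c=robot.camera_params("wrist");d=np.load("pics/w2.npy");W=hmap(d,c)
zt=np.median(W[290:370,290:340,2]);print("plate top z",zt,"tool",s["tool_pos"],np.round(W[[220,220,370,370],[250,375,250,375]],4).tolist())
a,b=topl([[311,232],[311,393]],c,zt);print(a,b,np.degrees(np.arctan2(*(b-a)[[1,0]])))
pc=(a+b)/2;print("plate centre",pc)
off=pc[:2]-np.array([.5854,.2390]);t=np.array(s["tool_pos"]);print(togo(s,[*(t[:2]-off),t[2]-(zt-.012-.015)],186.4))
E
```

```text
plate top z 0.1550167543250459 tool [0.57825165 0.2391196  0.14188817] [[0.5413, 0.2143, 0.156], [0.5367, 0.2566, 0.155], [0.6014, 0.2181, 0.1539], [0.5954, 0.266, 0.1547]]
[0.54340771 0.23536183 0.15501675] [0.60830709 0.24266402 0.15501675] 6.419674544614688
plate centre [0.5758574  0.23901292 0.15501675]
([-0.0097, -0.0011, 0.128], [-0.0, -0.0021, -0.0])
```

>>> apply_moves([
  {"translation": [-0.0097,-0.001,0.04],"angular": [0,0,0],"grip": 0.045},
  {"translation": [-0.0097,-0.001,0.08],"angular": [0,0,0],"grip": 0.045},
  {"translation": [-0.0097,-0.001,0.105],"angular": [0,0,0],"grip": 0.045},
  {"translation": [-0.0097,-0.001,0.117],"angular": [0,0,0],"grip": 0.045},
  {"translation": [-0.0097,-0.001,0.12],"angular": [0,0,0],"grip": 0.045},
])

```text
time: 3.95
tool_pos: [0.588, 0.2386, 0.021]
eef_rot: [-180.0, -0.2, -173.6]
ft_force: [0.0, 0.1, -2.2]
finger_gap: 0.0547
gripper_force: 43.9
```

>>> apply_moves([
  {"translation": [0,0,0.002],"angular": [0,0,0],"grip": 0.045},
  {"translation": [0,0,0.004],"angular": [0,0,0],"grip": 0.045},
  {"translation": [0,0,0.006],"angular": [0,0,0],"grip": 0.045},
  {"translation": [0,0,0.006],"angular": [0,0,0],"grip": 0.045},
  {"translation": [0,0,0.006],"angular": [0,0,0],"grip": 0.045},
])

```text
time: 4.45
tool_pos: [0.5905, 0.2383, 0.0172]
eef_rot: [180.0, 0.1, -173.7]
ft_force: [0.0, -0.6, -2.1]
finger_gap: 0.0548
gripper_force: 43.9
```

```bash
python3 - <<'E'
from h import *
from cell import robot
for i in range(3):
    s=robot.sense();c=robot.camera_params("wrist");p,d=robot.camera("wrist");W=hmap(d,c)
    print(s["tool_pos"],s["eef_rot"],s["ft_force"],np.median(W[290:370,290:340,2]))
zt=.039
a,b=topl([[311,232],[311,393]],c,np.median(W[290:370,290:340,2]));print((a+b)/2)
E
```

```text
[0.59046879 0.2383133  0.01719278] [ 1.79988349e+02  5.83561752e-02 -1.73692756e+02] [ 0.03170793 -0.58795139 -2.0534467 ] 0.030297632928963772
[0.59038085 0.23830127 0.01706483] [ 1.79989880e+02  4.71259118e-02 -1.73694294e+02] [ 0.55352076  0.1661318  -1.60278309] 0.030172180212556993
[0.59031842 0.23825931 0.01693285] [ 1.79991505e+02  3.84862333e-02 -1.73694970e+02] [ 0.48586816  0.93879167 -1.58754049] 0.030044554775856033
[0.58787883 0.23814303 0.03004455]
```

```bash
python3 - <<'E'
from h import *
from cell import robot
p,d=robot.camera("wrist");cv2.imwrite("pics/w3.png",cv2.resize(p[120:300,180:440],(780,540)))
E
```

```text
(no output)
```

View pics/w3.png

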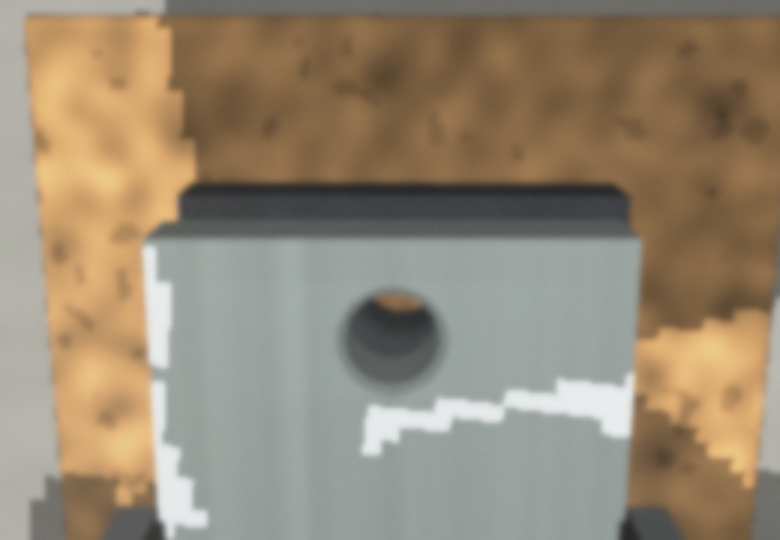

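```bash
python3 - <<'E'
from h import *
from cell import robot
c=robot.camera_params("wrist");d=robot.camera("wrist")[1]
def q(x,y,z):
    u=topl([[180+x/3,120+y/3]],c,z)[0];e=np.radians(6.35);return round(float(u[0]*np.cos(e)+u[1]*np.sin(e)),4),round(float(-u[0]*np.sin(e)+u[1]*np.cos(e)),4)
print("mat edge",q(300,15,.003),"base z.003",q(405,185,.003),"base L,R .015 at 195",q(182,195,.015),q(628,195,.015),"at 222",q(405,222,.015))
print("plate .018",q(155,227,.018),q(640,227,.018),"top",q(147,238,.030),q(641,238,.030))
W=hmap(d,c)
print([(r,np.round(W[r,310],4).tolist()) for r in range(176,204,2)])
E
```

```text
mat edge (0.5423, 0.1597) base z.003 (0.5643, 0.1733) base L,R .015 at 195 (0.5637, 0.1455) (0.5638, 0.2008) at 222 (0.5671, 0.1732)
plate .018 (0.5672, 0.1426) (0.5672, 0.2018) top (0.5663, 0.144) (0.5663, 0.1995)
[(176, [0.5395, 0.2324, 0.004]), (178, [0.5403, 0.2325, 0.0037]), (180, [0.5411, 0.2325, 0.0038]), (182, [0.5411, 0.2326, 0.0094]), (184, [0.5411, 0.2326, 0.0142]), (186, [0.5415, 0.2326, 0.0163]), (188, [0.5423, 0.2327, 0.0158]), (190, [0.5431, 0.2328, 0.016]), (192, [0.5439, 0.2329, 0.0153]), (194, [0.5437, 0.2329, 0.0209]), (196, [0.5438, 0.2329, 0.0242]), (198, [0.5436, 0.2329, 0.0289]), (200, [0.5441, 0.2329, 0.0302]), (202, [0.5446, 0.233, 0.0311])]
```

>>> apply_moves([
  {"translation": [0.0027,0.0013,0],"angular": [0,0,0],"grip": 0.045},
  {"translation": [0.0027,0.0013,0.001],"angular": [0,0,0],"grip": 0.045},
  {"translation": [0.0027,0.0013,0.002],"angular": [0,0,0],"grip": 0.045},
  {"translation": [0.0027,0.0013,0.003],"angular": [0,0,0],"grip": 0.045},
  {"translation": [0.0027,0.0013,0.003],"angular": [0,0,0],"grip": 0.045},
])

```text
time: 5.2
tool_pos: [0.5868, 0.2393, 0.0149]
eef_rot: [-180.0, -0.1, -173.7]
ft_force: [-4.2, -1.5, 7.3]
finger_gap: 0.0548
gripper_force: 44.8
```

```bash
python3 - <<'E'
from h import *
from cell import robot
s=robot.sense();print(s["ft_force"],s["tool_pos"]);c=robot.camera_params("wrist");d=robot.camera("wrist")[1]
W=hmap(d,c)
print([(r,np.round(W[r,310,[0,2]],4).tolist()) for r in range(176,208,2)])
E
```

```text
[-4.18868855 -1.46352506  7.3105168 ] [0.58683725 0.23930919 0.0149112 ]
[(176, [0.536, 0.0036]), (178, [0.5367, 0.0037]), (180, [0.5375, 0.0036]), (182, [0.5383, 0.0037]), (184, [0.5391, 0.0036]), (186, [0.5397, 0.0047]), (188, [0.5407, 0.0038]), (190, [0.5409, 0.0073]), (192, [0.5411, 0.0108]), (194, [0.5403, 0.0195]), (196, [0.5405, 0.0226]), (198, [0.5405, 0.0265]), (200, [0.5408, 0.0282]), (202, [0.5415, 0.0285]), (204, [0.5422, 0.0282]), (206, [0.543, 0.0278])]
```

Flush and in contact (7 N). Release and rise.

>>> apply_moves([
  {"translation": [0,0,-0.0005],"angular": [0,0,0],"grip": 0.085},
  {"translation": [0,0,-0.0005],"angular": [0,0,0],"grip": 0.085},
  {"translation": [0,0,-0.0005],"angular": [0,0,0],"grip": 0.085},
  {"translation": [0,0,-0.03],"angular": [0,0,0],"grip": 0.085},
  {"translation": [0,0,-0.075],"angular": [0,0,0],"grip": 0.085},
])

```text
time: 5.75
tool_pos: [0.5839, 0.2381, 0.0852]
eef_rot: [-179.9, -0.5, -173.7]
ft_force: [1.1, -0.5, -0.8]
finger_gap: 0.0846
gripper_force: 0.0
```

>>> apply_moves([
  {"translation": [0,0,-0.05],"angular": [0,0,0],"grip": 0.085},
  {"translation": [0,0,-0.09],"angular": [0,0,0],"grip": 0.085},
  {"translation": [0,0,-0.09],"angular": [0,0,0],"grip": 0.085},
  {"translation": [0,0,-0.09],"angular": [0,0,0],"grip": 0.085},
])

```text
time: 6.15
tool_pos: [0.5883, 0.2396, 0.1803]
eef_rot: [180.0, 0.2, -173.7]
ft_force: [-1.3, -0.1, -1.3]
finger_gap: 0.0851
gripper_force: 0.0
```

```bash
cat >look.py <<'E'
from h import *
from cell import robot
import sys
lo,hi,zp=map(float,sys.argv[1:4])
for i in range(1):
    s=robot.sense();c=robot.camera_params("wrist");p,d=robot.camera("wrist");print(s["tool_pos"],s["eef_rot"],s["finger_gap"])
W=hmap(d,c);z=W[...,2]
m=((z>lo)&(z<hi)&(d>0)).astype(np.uint8);m=cv2.morphologyEx(m,cv2.MORPH_OPEN,np.ones((5,5)))
print(rect(m,c,zp));cv2.imwrite(sys.argv[4],p)
E
python3 look.py .022 .035 .027 pics/w4.png; python3 - <<'E'
from h import *
from cell import robot
s=robot.sense();print(togo(s,[.4165,.168,.15],174.3))
E
```

```text
[0.5882838  0.23957826 0.18027359] [ 179.95911563    0.20333002 -173.68603228] 0.08514793106428385
[([0.5852000117301941, 0.23890000581741333], [0.05620000138878822, 0.08959999680519104], 6.3)]
([0.1771, -0.0519, 0.0282], [-0.0002, -0.0006, 0.2097])
```

View pics/w4.png

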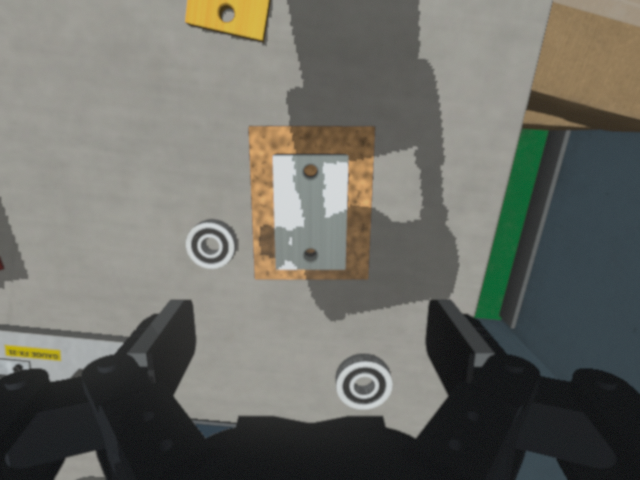

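The aluminium plate lies flush on the base (centre about (310,212)). Next is the brass plate.

>>> apply_moves([
  {"translation": [0.045,-0.013,0],"angular": [0,0,0.06],"grip": 0.085},
  {"translation": [0.09,-0.026,0.01],"angular": [0,0,0.12],"grip": 0.085},
  {"translation": [0.135,-0.039,0.02],"angular": [0,0,0.18],"grip": 0.085},
  {"translation": [0.165,-0.048,0.028],"angular": [0,0,0.21],"grip": 0.085},
  {"translation": [0.177,-0.052,0.028],"angular": [0,0,0.21],"grip": 0.085},
])

```text
time: 6.7
tool_pos: [0.4106, 0.1661, 0.1464]
eef_rot: [-179.8, -0.6, 174.3]
ft_force: [-0.6, 0.2, -0.2]
finger_gap: 0.0851
gripper_force: 0.0
```

>>> apply_moves([
  {"translation": [0,0,0],"angular": [0,0,0],"grip": 0.085},
  {"translation": [0,0,0],"angular": [0,0,0],"grip": 0.085},
])

```text
time: 6.9
tool_pos: [0.4188, 0.1687, 0.151]
eef_rot: [179.9, 0.1, 174.3]
ft_force: [0.6, 0.0, 0.6]
finger_gap: 0.0849
gripper_force: 0.0
```

```bash
python3 look.py .006 .018 .012 pics/w5.png; python3 - <<'E'
from h import *
from cell import robot
p=cv2.imread("pics/w5.png");c=robot.camera_params("wrist")
h=cv2.cvtColor(p,cv2.COLOR_BGR2HSV);print(rect((h[...,1]>110)&(h[...,0]>18)&(h[...,0]<30),c,.012))
s=robot.sense();print(togo(s,[.4165,.168,-.001],174.3))
E
```

```text
[0.41883773 0.16865137 0.15098509] [1.79941550e+02 1.30802609e-01 1.74295775e+02] 0.08492862318679692
[([0.5214999914169312, -0.05559999868273735], [0.01080000028014183, 0.02370000071823597], 14.4), ([0.5411999821662903, 0.22920000553131104], [0.008200000040233135, 0.04619999974966049], 95.6), ([0.4165000021457672, 0.1673000007867813], [0.05620000138878822, 0.08980000019073486], 174.3), ([0.3456000089645386, 0.0013000000035390258], [0.020400000736117363, 0.09589999914169312], 92.4), ([0.3109999895095825, 0.00019999999494757503], [0.020600000396370888, 0.08860000222921371], 104.0)]
[([0.4172999858856201, 0.16750000417232513], [0.05620000138878822, 0.08990000188350677], 174.3)]
([0.0032, -0.0013, 0.1523], [0.0012, 0.0029, -0.0001])
```

>>> apply_moves([
  {"translation": [0.0015,-0.001,0.045],"angular": [0,0,0],"grip": 0.085},
  {"translation": [0.0015,-0.001,0.09],"angular": [0,0,0],"grip": 0.085},
  {"translation": [0.0015,-0.001,0.13],"angular": [0,0,0],"grip": 0.085},
  {"translation": [0.0015,-0.001,0.145],"angular": [0,0,0],"grip": 0.085},
  {"translation": [0.0015,-0.001,0.151],"angular": [0,0,0],"grip": 0.085},
])

```text
time: 7.45
tool_pos: [0.4158, 0.1674, -0.0025]
eef_rot: [-179.9, -0.1, 174.3]
ft_force: [0.7, -0.8, 1.1]
finger_gap: 0.0854
gripper_force: 0.0
```

>>> apply_moves([
  {"translation": [0,0,0],"angular": [0,0,0],"grip": 0.085},
  {"translation": [0,0,0],"angular": [0,0,0],"grip": 0.05},
  {"translation": [0,0,0],"angular": [0,0,0],"grip": 0.045},
  {"translation": [0,0,0],"angular": [0,0,0],"grip": 0.045},
  {"translation": [0,0,0],"angular": [0,0,0],"grip": 0.045},
], squeeze=40)

```text
time: 7.95
tool_pos: [0.4172, 0.1677, 0.0012]
eef_rot: [179.9, 0.2, 174.3]
ft_force: [-1.4, -1.6, 5.4]
finger_gap: 0.0541
gripper_force: 42.8
```

>>> apply_moves([
  {"translation": [0,0,-0.03],"angular": [0,0,0],"grip": 0.045},
  {"translation": [0,0,-0.07],"angular": [0,0,0],"grip": 0.045},
  {"translation": [0,0,-0.1],"angular": [0,0,0],"grip": 0.045},
  {"translation": [0,0,-0.12],"angular": [0,0,0],"grip": 0.045},
  {"translation": [0,0,-0.12],"angular": [0,0,0],"grip": 0.045},
])

```text
time: 8.45
tool_pos: [0.4182, 0.1681, 0.1229]
eef_rot: [179.8, 0.4, 174.3]
ft_force: [0.8, -0.2, -2.6]
finger_gap: 0.0544
gripper_force: 44.8
```

```bash
python3 - <<'E'
from h import *
from cell import robot
s=robot.sense();print(s["tool_pos"],togo(s,[.587,.2393,.12],186.3))
E
```

```text
[0.41815093 0.16812425 0.12287345] ([-0.1609, 0.0876, 0.0044], [0.0024, 0.008, -0.2097])
```

>>> apply_moves([
  {"translation": [-0.04,0.022,0],"angular": [0,0,-0.055],"grip": 0.045},
  {"translation": [-0.08,0.044,0],"angular": [0,0,-0.11],"grip": 0.045},
  {"translation": [-0.12,0.066,0],"angular": [0,0,-0.165],"grip": 0.045},
  {"translation": [-0.15,0.081,0],"angular": [0,0,-0.21],"grip": 0.045},
  {"translation": [-0.16,0.087,0],"angular": [0,0,-0.21],"grip": 0.045},
])

```text
time: 8.95
tool_pos: [0.5858, 0.2388, 0.1179]
eef_rot: [180.0, 0.1, -173.7]
ft_force: [0.4, -0.6, -2.0]
finger_gap: 0.0543
gripper_force: 44.8
```

>>> apply_moves([
  {"translation": [0,0,0.03],"angular": [0,0,0],"grip": 0.045},
  {"translation": [0,0,0.06],"angular": [0,0,0],"grip": 0.045},
  {"translation": [0,0,0.077],"angular": [0,0,0],"grip": 0.045},
  {"translation": [0,0,0.083],"angular": [0,0,0],"grip": 0.045},
  {"translation": [0,0,0.083],"angular": [0,0,0],"grip": 0.045},
])

```text
time: 9.45
tool_pos: [0.5818, 0.2374, 0.035]
eef_rot: [-180.0, -0.2, -173.7]
ft_force: [0.0, -1.0, -1.5]
finger_gap: 0.0552
gripper_force: 44.8
```

```bash
cat >flush.py <<'E'
from h import *
from cell import robot
s=robot.sense();print(s["tool_pos"],s["ft_force"]);c=robot.camera_params("wrist");p,d=robot.camera("wrist")
W=hmap(d,c)
print([(r,np.round(W[r,310,[0,2]],4).tolist()) for r in range(172,214,2)])
cv2.imwrite("pics/w6.png",cv2.resize(p[120:300,180:440],(780,540)))
E
python3 flush.py
```

```text
[0.58177271 0.23737953 0.03498578] [ 0.04801165 -1.01046773 -1.47239427]
[(172, [0.5316, 0.0041]), (174, [0.5324, 0.0049]), (176, [0.5333, 0.0045]), (178, [0.5341, 0.0047]), (180, [0.5352, 0.0035]), (182, [0.5359, 0.0045]), (184, [0.5114, 0.1788]), (186, [0.538, 0.0027]), (188, [0.5387, 0.0039]), (190, [0.5396, 0.0036]), (192, [0.5404, 0.0043]), (194, [0.541, 0.006]), (196, [0.5365, 0.0367]), (198, [0.5363, 0.0416]), (200, [0.5364, 0.0451]), (202, [0.5366, 0.0475]), (204, [0.5372, 0.0479]), (206, [0.5382, 0.0467]), (208, [0.539, 0.0461]), (210, [0.5394, 0.0476]), (212, [0.5403, 0.0466])]
```

View pics/w6.png

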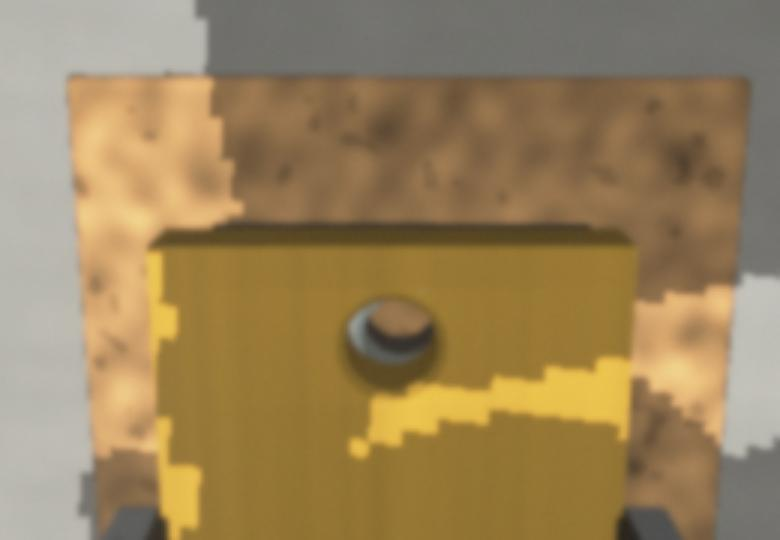

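The brass plate hangs about 4.6 mm too near the robot and about 1.7 mm off sideways (base band at columns 220–590, plate at 150–636). I'll correct both.

>>> apply_moves([
  {"translation": [-0.0046,0.0016,0],"angular": [0,0,0],"grip": 0.045},
  {"translation": [-0.0046,0.0016,0.003],"angular": [0,0,0],"grip": 0.045},
  {"translation": [-0.0046,0.0016,0.005],"angular": [0,0,0],"grip": 0.045},
  {"translation": [-0.0046,0.0016,0.005],"angular": [0,0,0],"grip": 0.045},
  {"translation": [-0.0046,0.0016,0.005],"angular": [0,0,0],"grip": 0.045},
])

```text
time: 10.0
tool_pos: [0.5876, 0.2399, 0.0316]
eef_rot: [-180.0, -0.0, -173.7]
ft_force: [-0.3, -0.6, -3.3]
finger_gap: 0.0544
gripper_force: 44.8
```

```bash
python3 flush.py
```

```text
[0.58756652 0.23993574 0.03161511] [-0.25815821 -0.57151359 -3.3080875 ]
[(172, [0.5371, 0.0037]), (174, [0.5379, 0.004]), (176, [0.5388, 0.0042]), (178, [0.5397, 0.0038]), (180, [0.5405, 0.0037]), (182, [0.5408, 0.008]), (184, [0.5409, 0.0132]), (186, [0.5405, 0.0211]), (188, [0.5405, 0.0259]), (190, [0.5409, 0.0281]), (192, [0.5418, 0.0274]), (194, [0.5425, 0.0278]), (196, [0.5421, 0.0339]), (198, [0.5422, 0.0374]), (200, [0.5423, 0.0407]), (202, [0.5423, 0.0442]), (204, [0.5433, 0.0431]), (206, [0.5439, 0.0434]), (208, [0.5444, 0.044]), (210, [0.5453, 0.0431]), (212, [0.5458, 0.044])]
```

View pics/w6.png

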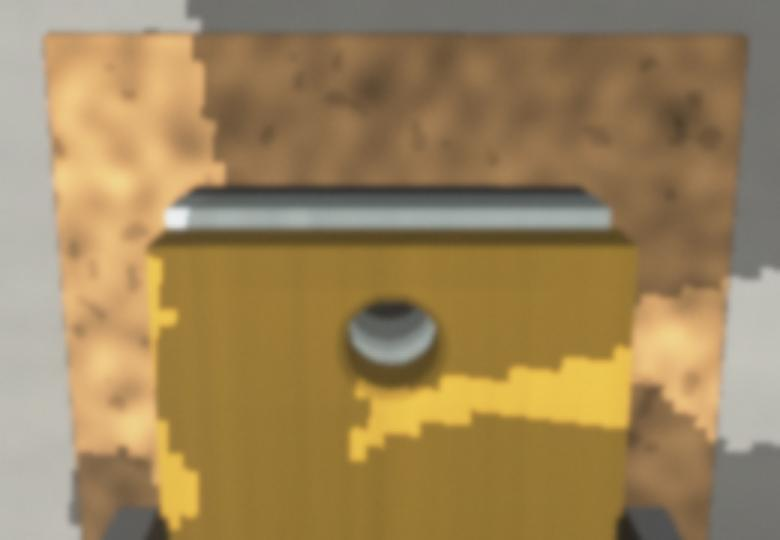

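Nearly flush: brass is 1.5 mm too far forward and centred sideways (aluminium at columns 165–612, brass at 150–636). I'll lower it now.

>>> apply_moves([
  {"translation": [0.0015,-0.0004,0],"angular": [0,0,0],"grip": 0.045},
  {"translation": [0.0015,-0.0004,0.002],"angular": [0,0,0],"grip": 0.045},
  {"translation": [0.0015,-0.0004,0.0035],"angular": [0,0,0],"grip": 0.045},
  {"translation": [0.0015,-0.0004,0.0045],"angular": [0,0,0],"grip": 0.045},
  {"translation": [0.0015,-0.0004,0.0045],"angular": [0,0,0],"grip": 0.045},
])

```text
time: 10.55
tool_pos: [0.5861, 0.2394, 0.0283]
eef_rot: [-180.0, -0.1, -173.7]
ft_force: [-3.4, 0.1, 5.7]
finger_gap: 0.0543
gripper_force: 45.6
```

```bash
python3 flush.py
```

```text
[0.58612954 0.23935087 0.02833846] [-3.35607099  0.07222857  5.73393224]
[(172, [0.5353, 0.0028]), (174, [0.536, 0.0044]), (176, [0.5369, 0.0037]), (178, [0.5377, 0.0043]), (180, [0.5386, 0.0036]), (182, [0.5396, 0.0031]), (184, [0.5401, 0.0051]), (186, [0.5409, 0.0057]), (188, [0.5409, 0.0109]), (190, [0.5405, 0.0185]), (192, [0.5404, 0.0234]), (194, [0.5406, 0.0269]), (196, [0.5409, 0.0295]), (198, [0.541, 0.0327]), (200, [0.5409, 0.0375]), (202, [0.541, 0.0404]), (204, [0.5417, 0.0402]), (206, [0.5424, 0.0401]), (208, [0.5431, 0.0401]), (210, [0.5441, 0.039]), (212, [0.5445, 0.04])]
```

Flush and in contact. Release and rise.

>>> apply_moves([
  {"translation": [0,0,-0.0005],"angular": [0,0,0],"grip": 0.085},
  {"translation": [0,0,-0.0005],"angular": [0,0,0],"grip": 0.085},
  {"translation": [0,0,-0.0005],"angular": [0,0,0],"grip": 0.085},
  {"translation": [0,0,-0.03],"angular": [0,0,0],"grip": 0.085},
  {"translation": [0,0,-0.075],"angular": [0,0,0],"grip": 0.085},
])

```text
time: 11.1
tool_pos: [0.5829, 0.2383, 0.0988]
eef_rot: [-179.9, -0.5, -173.7]
ft_force: [1.1, 0.7, -0.7]
finger_gap: 0.0848
gripper_force: 0.0
```

>>> apply_moves([
  {"translation": [0,0,-0.05],"angular": [0,0,0],"grip": 0.085},
  {"translation": [0,0,-0.1],"angular": [0,0,0],"grip": 0.085},
  {"translation": [0,0,-0.1],"angular": [0,0,0],"grip": 0.085},
  {"translation": [0,0,-0.1],"angular": [0,0,0],"grip": 0.085},
  {"translation": [0,0,-0.1],"angular": [0,0,0],"grip": 0.085},
])

```text
time: 11.6
tool_pos: [0.5851, 0.239, 0.2004]
eef_rot: [-180.0, -0.2, -173.7]
ft_force: [-0.8, -1.1, -0.0]
finger_gap: 0.085
gripper_force: 0.0
```

```bash
python3 look.py .033 .046 .039 pics/w7.png; python3 look.py .007 .022 .015 pics/w7.png|tail -1; python3 - <<'E'
from h import *
from cell import robot
p=cv2.imread("pics/w7.png");c=robot.camera_params("wrist");h=cv2.cvtColor(p,cv2.COLOR_BGR2HSV)
m=((h[...,1]>60)).astype(np.uint8);m[:,:230]=0;m[:,400:]=0;m[300:]=0
print("mat",rect(m,c,.003))
E
```

```text
[0.58506811 0.23903864 0.20042702] [-1.79965984e+02 -1.59061635e-01 -1.73685004e+02] 0.08502359176055266
[([0.5856000185012817, 0.23909999430179596], [0.05620000138878822, 0.08990000188350677], 6.3)]
[([0.8917999863624573, 0.03759999945759773], [0.014600000344216824, 0.02850000001490116], 96.7), ([0.8101999759674072, 0.16519999504089355], [0.013000000268220901, 0.04529999941587448], 90.0), ([0.7415000200271606, 0.30570000410079956], [0.05169999971985817, 0.05490000173449516], 6.4), ([0.7494999766349792, 0.01899999938905239], [0.06109999865293503, 0.12309999763965607], 90.3), ([0.6226999759674072, 0.16030000150203705], [0.04019999876618385, 0.0406000018119812], 96.3), ([0.6398000121116638, -0.02319999970495701], [0.011800000444054604, 0.05299999937415123], 11.6)]
mat [([0.5845999717712402, 0.23960000276565552], [0.10029999911785126, 0.13019999861717224], 6.3)]
```

```bash
python3 - <<'E'
from h import *
from cell import robot
s=robot.sense();print(togo(s,[.4945,-.163,.2],104.1))
E
```

```text
([0.1338, -0.3895, 0.0004], [-0.0041, -0.0031, 1.4349])
```

>>> apply_moves([
  {"translation": [0.0134,-0.039,0],"angular": [0,0,0.14],"grip": 0.085},
  {"translation": [0.0268,-0.078,0],"angular": [0,0,0.285],"grip": 0.085},
  {"translation": [0.04,-0.117,0],"angular": [0,0,0.43],"grip": 0.085},
  {"translation": [0.0535,-0.156,0],"angular": [0,0,0.575],"grip": 0.085},
  {"translation": [0.067,-0.195,0],"angular": [0,0,0.72],"grip": 0.085},
])

```text
time: 12.2
tool_pos: [0.5393, 0.0368, 0.2]
eef_rot: [-179.9, -0.2, 144.7]
ft_force: [1.3, 0.5, 0.8]
finger_gap: 0.0849
gripper_force: 0.0
```

```bash
python3 - <<'E'
from h import *
from cell import robot
s=robot.sense();print(togo(s,[.4945,-.163,.2],104.1))
E
```

```text
([-0.0787, -0.189, 0.0002], [-0.0031, -0.002, 0.7094])
```

>>> apply_moves([
  {"translation": [-0.0157,-0.038,0],"angular": [0,0,0.14],"grip": 0.085},
  {"translation": [-0.0314,-0.076,0],"angular": [0,0,0.285],"grip": 0.05},
  {"translation": [-0.047,-0.114,0],"angular": [0,0,0.43],"grip": 0.036},
  {"translation": [-0.063,-0.151,0],"angular": [0,0,0.57],"grip": 0.036},
  {"translation": [-0.0787,-0.189,0],"angular": [0,0,0.71],"grip": 0.036},
])

```text
time: 12.7
tool_pos: [0.4957, -0.1628, 0.2002]
eef_rot: [-179.9, -0.1, 104.1]
ft_force: [0.2, -0.1, -0.2]
finger_gap: 0.0356
gripper_force: 0.0
```

>>> apply_moves([
  {"translation": [0,0,0],"angular": [0,0,0],"grip": 0.036},
  {"translation": [0,0,0],"angular": [0,0,0],"grip": 0.036},
])

```text
time: 12.9
tool_pos: [0.4962, -0.1621, 0.2004]
eef_rot: [-179.9, -0.1, 104.3]
ft_force: [0.2, -0.3, -1.1]
finger_gap: 0.036
gripper_force: 0.0
```

```bash
python3 look.py .2 .3 .2 pics/w8.png
```

```text
[ 0.49620041 -0.16207445  0.20040725] [-1.79871779e+02 -1.42589025e-01  1.04291177e+02] 0.03598290119661517
[([0.508899986743927, -0.20080000162124634], [0.09740000218153, 0.29829999804496765], 14.4)]
```

View pics/w8.png

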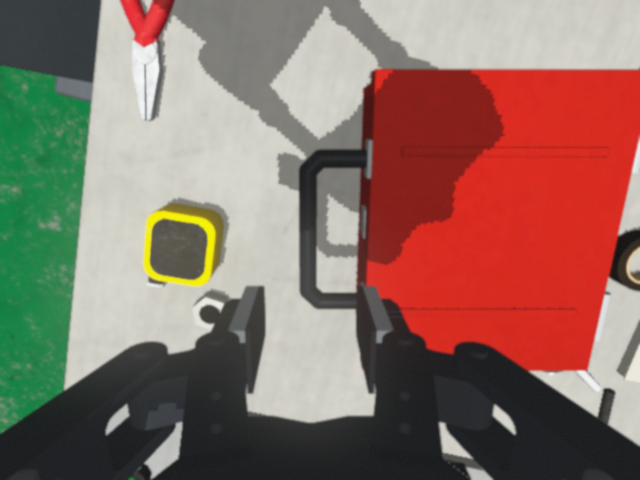

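The wrist view shows the bar running from about (309,175) to (309,290), parallel to the pads.

```bash
python3 - <<'E'
from h import *
from cell import robot
p=cv2.imread("pics/w8.png");s=robot.sense();c=robot.camera_params("wrist");g=p.max(2)
d=robot.camera("wrist")[1];W=hmap(d,c)
A=[]
for r in (190,270):
    x=np.where(g[r,285:335]<75)[0]+285;print(r,x.min(),x.max());A.append([(x.min()+x.max())/2,r])
# bar ends rows
q=topl(A,c,.087);v=q[1]-q[0];print(q,"yaw",np.degrees(np.arctan2(v[1],v[0])))
e=topl([[309,150],[309,306]],c,.086);print("ends",e,"z",[W[r,308,2] for r in(190,230,270)],"lid",W[120:300:60,420,2])
m=e.mean(0);u=-v/np.hypot(*v[:2]);n=q[0]+u*np.dot(m-q[0],u);print("mid",n)
print(s["tool_pos"],togo(s,[n[0],n[1],.2],(np.degrees(np.arctan2(u[1],u[0])))))
print(R.from_euler('xyz',s["eef_rot"],degrees=True).inv().apply([np.cos(np.radians(14.1)),np.sin(np.radians(14.1)),0]))
E
```

```text
190 300 316
270 301 314
[[ 0.486829   -0.13500574  0.087     ]
 [ 0.5003878  -0.18967447  0.087     ]] yaw -76.07071118263158
ends [[ 0.481083   -0.10985571  0.086     ]
 [ 0.50835158 -0.21663825  0.086     ]] z [np.float64(0.0936388375016286), np.float64(0.09294934881438194), np.float64(0.09292155941514202)] lid [0.0933642  0.094305   0.09451907]
mid [ 0.49388455 -0.16345352  0.087     ]
[ 0.49652519 -0.1612139   0.2006168 ] ([-0.0015, -0.0031, 0.0006], [-0.0019, -0.0023, 0.008])
[-0.00499536  0.99998568 -0.00191855]
```

>>> apply_moves([
  {"translation": [-0.0015,-0.0025,0.03],"angular": [0,0,0],"grip": 0.034},
  {"translation": [-0.0015,-0.0025,0.07],"angular": [0,0,0],"grip": 0.034},
  {"translation": [-0.0015,-0.0025,0.1],"angular": [0,0,0],"grip": 0.034},
  {"translation": [-0.0015,-0.0025,0.118],"angular": [0,0,0],"grip": 0.034},
  {"translation": [-0.0015,-0.0025,0.126],"angular": [0,0,0],"grip": 0.034},
], squeeze=30)

```text
time: 13.5
tool_pos: [0.4936, -0.1614, 0.0734]
eef_rot: [-179.8, -0.2, 104.5]
ft_force: [-0.4, 0.1, 0.6]
finger_gap: 0.0342
gripper_force: 0.0
```

>>> apply_moves([
  {"translation": [0,0,0],"angular": [0,0,0],"grip": 0.034},
  {"translation": [0,0,0],"angular": [0,0,0],"grip": 0.02},
  {"translation": [0,0,0],"angular": [0,0,0],"grip": 0.006},
  {"translation": [0,0,0],"angular": [0,0,0],"grip": 0.006},
  {"translation": [0,0,0],"angular": [0,0,0],"grip": 0.006},
])

```text
time: 14.0
tool_pos: [0.4946, -0.1642, 0.0772]
eef_rot: [-179.9, 0.0, 104.4]
ft_force: [-5.6, -1.2, 6.0]
finger_gap: 0.0106
gripper_force: 29.7
```

```bash
python3 - <<'E'
from h import *
from cell import robot
s=robot.sense();print(s["tool_pos"],s["eef_rot"],s["ft_force"],s["finger_gap"])
a0=np.arctan2(-.004,.206);r=.206
for i in range(0,64,3):
    a=np.radians(i)+a0
    print(i,round(float(r*np.cos(a0)-r*np.cos(a)),4),round(-float(r*np.sin(a)-r*np.sin(a0)),4))
E
```

```text
[ 0.49459862 -0.16420561  0.07720421] [-1.79904915e+02  1.16980716e-02  1.04420459e+02] [-5.63503568 -1.15468188  5.9753899 ] 0.010636205807120094
0 0.0 -0.0
3 0.0001 -0.0108
6 0.0007 -0.0216
9 0.0019 -0.0323
12 0.0037 -0.0429
15 0.006 -0.0534
18 0.0088 -0.0638
21 0.0122 -0.0741
24 0.0162 -0.0841
27 0.0206 -0.0939
30 0.0256 -0.1035
33 0.031 -0.1128
36 0.037 -0.1218
39 0.0434 -0.1305
42 0.0502 -0.1388
45 0.0575 -0.1468
48 0.0652 -0.1544
51 0.0732 -0.1615
54 0.0817 -0.1683
57 0.0904 -0.1746
60 0.0995 -0.1804
63 0.1089 -0.1857
```

>>> apply_moves([
  {"translation": [0,0.0001,-0.0108],"angular": [0,0,0],"grip": 0.006},
  {"translation": [0,0.0007,-0.0216],"angular": [0,0,0],"grip": 0.006},
  {"translation": [0,0.0019,-0.0323],"angular": [0,0,0],"grip": 0.006},
  {"translation": [0,0.0037,-0.0429],"angular": [0,0,0],"grip": 0.006},
  {"translation": [0,0.006,-0.0534],"angular": [0,0,0],"grip": 0.006},
])

```text
time: 14.5
tool_pos: [0.4999, -0.1628, 0.1303]
eef_rot: [-179.8, 0.0, 104.4]
ft_force: [-4.3, -3.9, -1.8]
finger_gap: 0.0107
gripper_force: 29.3
```

>>> apply_moves([
  {"translation": [0,0.0028,-0.0104],"angular": [0,0,0],"grip": 0.006},
  {"translation": [0,0.0062,-0.0207],"angular": [0,0,0],"grip": 0.006},
  {"translation": [0,0.0102,-0.0307],"angular": [0,0,0],"grip": 0.006},
  {"translation": [0,0.0146,-0.0405],"angular": [0,0,0],"grip": 0.006},
  {"translation": [0,0.0196,-0.0501],"angular": [0,0,0],"grip": 0.006},
])

```text
time: 15.0
tool_pos: [0.5178, -0.1583, 0.1805]
eef_rot: [-179.7, 0.0, 104.4]
ft_force: [-8.2, -5.4, 0.9]
finger_gap: 0.0106
gripper_force: 29.4
```

```bash
python3 - <<'E'
from h import *
from cell import robot
s=robot.sense();print(s["tool_pos"],s["eef_rot"],s["ft_force"],s["torque"],s["finger_gap"],s["gripper_force"])
c=robot.camera_params("top");p,d=robot.camera("top");W=hmap(d,c)
h=cv2.cvtColor(p,cv2.COLOR_BGR2HSV);m=(h[...,1]>140)&((h[...,0]<8)|(h[...,0]>172))&(W[...,2]>.1)&(np.abs(W[...,1]+.13)<.15)
q=W[m];e=np.radians(14.1);a=q[:,0]*np.cos(e)+q[:,1]*np.sin(e)
k=np.polyfit(a,q[:,2],1);print(m.sum(),"lid angle",np.degrees(np.arctan(-k[0])))
E
```

```text
[ 0.51778878 -0.15828189  0.1805469 ] [-1.79674233e+02  1.26233664e-02  1.04425970e+02] [-8.18461755 -5.35415409  0.85594004] [-0.82498516  1.49494693 -0.02639605] 0.010586369203179484 29.388568103313446
3336 lid angle 45.02040456154808
```

```bash
cat >lid.py <<'E'
from h import *
from cell import robot
s=robot.sense();print(s["tool_pos"],s["eef_rot"],s["ft_force"],s["finger_gap"],s["gripper_force"])
for n in("top","side"):
    c=robot.camera_params(n);p,d=robot.camera(n);W=hmap(d,c)
    h=cv2.cvtColor(p,cv2.COLOR_BGR2HSV);e=np.radians(14.1)
    a=W[...,0]*np.cos(e)+W[...,1]*np.sin(e)-(.6933*np.cos(e)-.1129*np.sin(e)) # along case x from hinge
    b=-W[...,0]*np.sin(e)+W[...,1]*np.cos(e)-(-.6933*np.sin(e)-.1129*np.cos(e))
    m=(h[...,1]>140)&((h[...,0]<8)|(h[...,0]>172))&(W[...,2]>.098)&(np.abs(b)<.1)&(np.abs(a)<.2)&(d>0)
    print(n,m.sum());A,Z=a[m],W[...,2][m]
    for lo in np.arange(-.2,.04,.02):
        k=(A>=lo)&(A<lo+.02)
        if k.sum()>20: print(round(lo+.01,3),k.sum(),np.percentile(Z[k],[10,50,90]).round(3).tolist())
E
python3 lid.py
```

```text
[ 0.51878299 -0.15805032  0.1824274 ] [-1.79748956e+02  1.26228850e-02  1.04427439e+02] [-9.1206053  -2.5080146   2.54068953] 0.01056264385664223 29.474770724773407
top 3330
-0.15 36 [0.165, 0.173, 0.176]
-0.13 239 [0.163, 0.168, 0.174]
-0.11 219 [0.15, 0.157, 0.162]
-0.09 341 [0.14, 0.144, 0.151]
-0.07 562 [0.128, 0.134, 0.138]
-0.05 704 [0.117, 0.123, 0.128]
-0.03 707 [0.105, 0.111, 0.117]
-0.01 460 [0.099, 0.102, 0.106]
side 704
-0.15 245 [0.16, 0.168, 0.173]
-0.13 46 [0.161, 0.165, 0.17]
-0.11 50 [0.15, 0.154, 0.159]
-0.09 50 [0.139, 0.143, 0.148]
-0.07 51 [0.128, 0.132, 0.136]
-0.05 47 [0.117, 0.121, 0.125]
-0.03 49 [0.105, 0.11, 0.114]
```

The lid is at about 30°, as commanded. Continue to 60°.

>>> apply_moves([
  {"translation": [0,0.0054,-0.0093],"angular": [0,0,0],"grip": 0.006},
  {"translation": [0,0.0114,-0.0183],"angular": [0,0,0],"grip": 0.006},
  {"translation": [0,0.0178,-0.027],"angular": [0,0,0],"grip": 0.006},
  {"translation": [0,0.0246,-0.0353],"angular": [0,0,0],"grip": 0.006},
  {"translation": [0,0.0319,-0.0433],"angular": [0,0,0],"grip": 0.006},
])

```text
time: 15.65
tool_pos: [0.5474, -0.1508, 0.225]
eef_rot: [-179.5, 0.0, 104.4]
ft_force: [-12.0, -4.9, 8.4]
finger_gap: 0.0109
gripper_force: 29.5
```

>>> apply_moves([
  {"translation": [0,0.0077,-0.0076],"angular": [0,0,0],"grip": 0.006},
  {"translation": [0,0.0157,-0.0147],"angular": [0,0,0],"grip": 0.006},
  {"translation": [0,0.0242,-0.0215],"angular": [0,0,0],"grip": 0.006},
  {"translation": [0,0.0329,-0.0278],"angular": [0,0,0],"grip": 0.006},
  {"translation": [0,0.042,-0.0336],"angular": [0,0,0],"grip": 0.006},
])

```text
time: 16.15
tool_pos: [0.59, -0.1401, 0.2617]
eef_rot: [-179.8, 0.1, 104.4]
ft_force: [-12.2, -2.6, 13.8]
finger_gap: 0.0106
gripper_force: 30.8
```

>>> apply_moves([
  {"translation": [0,0,0],"angular": [0,0,0],"grip": 0.006},
  {"translation": [0,0,0],"angular": [0,0,0],"grip": 0.006},
  {"translation": [0,0,0],"angular": [0,0,0],"grip": 0.006},
  {"translation": [0,0,0],"angular": [0,0,0],"grip": 0.006},
  {"translation": [0,0,0],"angular": [0,0,0],"grip": 0.006},
])

```text
time: 16.65
tool_pos: [0.5906, -0.1399, 0.2621]
eef_rot: [-179.9, 0.1, 104.4]
ft_force: [-11.0, -1.6, 14.3]
finger_gap: 0.0103
gripper_force: 30.8
```

```bash
python3 lid.py; python3 - <<'E'
from h import *
from cell import robot
p,d=robot.camera("top");c=robot.camera_params("top");h=cv2.cvtColor(p,cv2.COLOR_BGR2HSV)
m=((h[...,1]>110)&(h[...,0]>18)&(h[...,0]<30)).astype(np.uint8);m[:,:195]=0;m[:,260:]=0;m[:190]=0;m[260:]=0
print("brass top",rect(m,c,.039))
E
```

```text
[ 0.59055883 -0.13991851  0.26206306] [-1.79920607e+02  1.15311490e-01  1.04392260e+02] [-11.03520979  -1.57797307  14.33176495] 0.01034863414136059 30.80265372991562
top 244
-0.09 125 [0.227, 0.231, 0.234]
-0.01 48 [0.102, 0.112, 0.122]
side 3064
-0.09 501 [0.225, 0.229, 0.233]
-0.07 580 [0.193, 0.202, 0.212]
-0.05 777 [0.16, 0.174, 0.187]
-0.03 734 [0.125, 0.14, 0.154]
-0.01 467 [0.1, 0.11, 0.119]
brass top [([0.5866000056266785, 0.23929999768733978], [0.05640000104904175, 0.09120000153779984], 6.1)]
```

```bash
python3 -c "
from cell import robot
print(robot.hand_in())"
```

```text
the job is handed in; nothing more can be done
None
```

The aluminium and brass plates are stacked flush on the dark plate, and the job was handed in with the lid held still at about 60° (I measured 57–60°); the hand-in gave no verdict.

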